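# Put one bench dog down

### The job

Four aluminium bench dogs stand up out of the dog board on the joiner's bench. With your fingertips, gently push the round-headed one all the way down, so that its head sits on the board, then take your hand away. Leave the other three dogs standing as they are, pull nothing up, and do not disturb the things lying about.

Things in the scene. Friction and masses are not known exactly. Their poses are not given: they have to be found in the camera images.
- dog_board: the dog board: fixed laminated wooden slab, 300 (x) x 320 (y) x 45 mm high, with four dog holes at x = +-75, y = +-85 mm in its frame, one dog in each, which dog is where changes. It stands turned up to 0.35 rad. Origin: centre of its underside, on the bench; z up
- round_dog_seat: the round-headed dog's hole: fixed, origin at the centre of its mouth in the board's top face, 45 mm above the bench, z up. The dog is bare aluminium like the others, a 19 mm pin with a flat head 8 mm thick on a rubber collar. It slides straight up and down, stays where it is left, takes about 6 N to slide
- round_dog_top (a point): centre of the top face of the round dog's head, a flat disc 52 mm across; it starts 28 to 32 mm above the board's top, moves down with the dog, and is 14 mm above it when fully down. Pressed, the head sinks on its collar 1 mm per 5 N (at most 5 mm) and springs back
- round_dog (a joint): how far the round dog's pin is pushed down (m): starts between 0 and 0.004; 0.018 is fully down, a hard stop, the rubber collar under the head resting on the board; negative is pulled up
- square_dog_a_top (a point): centre of the top face of the head of the first dog with a square head, 46 x 46 mm, x and y along the board's; it stands 28 to 32 mm above the board's top, slides in its hole like the round dog and must be left standing
- square_dog_b_top (a point): centre of the top face of the head of the second dog with a square head, 46 x 46 mm, x and y along the board's; it stands 28 to 32 mm above the board's top, slides in its hole like the round dog and must be left standing
- oblong_dog_top (a point): centre of the top face of the head of the dog with a narrow oblong head, 26 x 60 mm, x and y along the board's; it stands 28 to 32 mm above the board's top, slides in its hole like the round dog and must be left standing
- rail: dark wooden rail, 30 x 200 x 22 mm, lying along its y on the dog board between the two rows of dogs; loose. Origin: centre of its underside, z up
- offcut: small plywood offcut, 30 x 60 x 18 mm, lying on the far (+x) margin of the dog board; loose. Origin: centre of its underside, z up
- pencil: flat yellow carpenter's pencil, 14 x 174 x 8 mm, lying along y on the near (-x) margin of the dog board; loose. Origin: centre of its underside, z up
- mdf_box: brown fibreboard box with a square opening in its top, 150 x 150 x 112 mm, on the bench to the right of the dog board; loose. Origin: centre of its underside, z up
- glue: white glue bottle, 60 mm across and 170 mm tall, upright on the bench to the left; loose. Origin: centre of its underside, z up
- screwdriver: screwdriver lying along its x on the bench to the left, within about 35 mm of the bench top; loose. Origin: at its underside, between the ends of the tool, z up
- hammer: hammer lying along its x on the bench to the right, within about 60 mm of the bench top; loose. Origin: at its underside, between the ends of the tool, z up
- try_square: try square lying flat on the bench to the left: wooden stock 120 x 22 x 16 mm along x, steel blade 30 x 155 mm along +y; loose. Origin: centre of the underside of its stock, z up

How it is judged:
By the outcome, as a careful person would: the job done as asked, in the order asked, and still so for the second after the job is handed in, with the robot touching nothing.
It also fails if it takes over 32 s, if anything falls off the work surface, if the arm or the gripper's body presses on something with over 40 N, if the wrist force passes 120 N, or if a joint passes its speed limit or range.

### The arm

A 7-joint arm with a two-finger parallel gripper is mounted at the origin on the work surface. World frame = base frame: x ahead of the robot, y to its left, z up, the work surface at z = 0. Lengths are in mm, angles in rad, forces in N, time in s.
With the tool pointing down it reaches from about 425 to 1025 mm from the base axis. Payload 9.4 kg.
Tool frame: the origin (TCP) lies at the very end of the fingers, on their centre line; the grasp point (between the pads) lies robot.pinch_z behind it (robot.pinch_z is the distance from the TCP to the grasp point, in mm); z points along the fingers, y is the line along which they close (so a half turn about z gives the same grasp; the last joint's range is limited). The gripper opens to 93 mm and grips with 3 to 60 N. Pads are 15 mm wide; open, the fingers measure 128 mm over their backs; the gripper's body (75 mm by 188 mm) begins 65 mm behind the grasp point.
Start: joints at [-1.373, 0.599, -0.003, 1.599, 0.002, 0.943, -0.08], TCP at [196.737, 697.796, 218.618] pointing down, gripper open.
Joint ranges: [-2.57, 2.57], [-0.35, 1.97], [-1.29, 1.29], [0.11, 2.56], [-1.05, 4.19], [0.11, 1.86], [-2.63, 2.63]. Speed limits (rad/s): [2.22, 2.22, 3.01, 3.01, 3.14, 3.14, 3.14].

### API

Orientations are given as a rotation vector (axis times angle).
In Python, from cell import robot, snapshot, camera_params, nets gives the robot as it stands.
- The arm moves only by the tool arm_command, never from a script. Its argument "increments" is a list of rows, each an object with "translation": the shift along the tool's x, y, z in m, a list of three; "angular": the turn, a rotation vector about the tool's x, y, z in rad, a list of three; "jaw": the finger opening in m, from 0 to 0.093. A call has 1 to 5 rows; each row is the pose to reach, as a shift and turn from the pose commanded when the call began, along the tool's axes at that moment; what a row does not reach only later rows make up. A row lasts 1/8 s, in which the tool goes at most 62.5 mm and 10.7 degrees, less where a joint would pass 70% of its speed; a pose out of reach is approached as far as the arm can. A call with a gripper value outside its range is refused whole. The fingers move at their own pace and stop on an object; the grip force is fixed at half the most. Time passes only in rows, so rows that repeat a pose let the fingers close. It gives the time, the measured TCP pose, the force, the opening and the grip force at its end, in the units of the state.
- robot.read_state(): the state, without advancing time (a new reading comes with each control period).
- snapshot(name): name is "scene" or "side" or "wrist"; returns (picture, depth): 400x640x3 uint8, red, green, blue; 400x640 float32, mm along the optical axis (not along the pixel's ray), 0 where there is no reading.
- camera_params(name): a dict with "camera_matrix" (3x3 intrinsics, pixels), "xyz" and "attitude" of the camera in the world; the wrist camera has in their place "tool_from_camera" (4x4, takes a point from camera to tool coordinates, whose origin is the TCP and whose axes are the flange's). Camera axes: x right, y up, looking along -z (the intrinsics and any distortion apply to the point x, -y, -z); pixel columns grow to the right and rows downward; lengths in mm; the calibration is good to about 2 mm. A picture is of the moment at which its call begins: read the wrist's pose just before it. camera_params takes no time and is no camera call.
- robot.sign_off(): hands the job in; it is judged then, once.
Trained networks look in the newest picture that a camera, given by its name, has taken for a name from the list of things; names that differ only in an ending like _2 or _b are one class to them, and where a whole thing is asked for, a point or a joint stands for the part that bears it (a point fixed in the world has none). Each returns a list of dicts, best first, with "p" (0 to 1); they miss things now and then, are a little off and sometimes report something else, mostly with a low value. They report only what shows in the picture. A call takes as long as a camera call.
- nets.look_for(target, camera): "centre" ([column, row] as shares, 0 to 1, of the picture: columns of its width, rows of its height, amid what is visible of it).
- nets.trace(target, camera): "region" (400x640 bool, what is visible of it) and "centre" ([column, row] as shares, 0 to 1, of the picture: columns of its width, rows of its height, amid what is visible of it).
The state is a dict: "time_s": time; "joint_positions": joint angles; "qvel": joint speeds; "joint_torque": joint torques, N m; "tcp_pos": TCP position; "tool_rot": TCP orientation; "force": force on the tool from outside, world axes, zero at the start; "torque": the same for the moment, N m; "finger_gap": opening from 0.0 (shut) to 1.0 (fully open); "gripper_force": force on a finger pad.
Only numpy, scipy, OpenCV 4.12 (cv2) and the standard library are available. Lean on these libraries where they do the work, as an engineer would, in place of code of your own. Each camera call takes 0.05 s, during which the arm holds its last target. There are 200 camera calls.

## Working session

There is one attempt and no reset: what is moved stays moved. The work goes in short steps, Python scripts to look and compute and a tool call to move; the robot and the scene stay as the last step left them, time stands still between calls to the robot, and variables do not carry over. Pictures are saved under pics/ and viewed, at most 10 in all, crops included, and the job is handed in when it is done.

Besides the shell and the picture viewer there is one more tool, called after ">>>" by a JSON object that holds its "method" and its "body". arm_command: Moves the arm, as the interface text tells. Its arguments: {"type":"object","properties":{"increments":{"type":"array","items":{"type":"object","properties":{"translation":{"type":"array","items":{"type":"number"}},"angular":{"type":"array","items":{"type":"number"}},"jaw":{"type":"number"}}}}},"required":["increments"]}

```bash
mkdir -p pics
cat > h.py <<'E'
import numpy as np, cv2
from scipy.spatial.transform import Rotation as R
from cell import robot, snapshot, camera_params, nets
def pose():
    s=robot.read_state(); T=np.eye(4); T[:3,3]=s['tcp_pos']; T[:3,:3]=R.from_rotvec(s['tool_rot']).as_matrix(); return T
def snap(n,f=None):
    T=pose(); im,d=snapshot(n); p=camera_params(n)
    if n=='wrist': C=T@np.array(p['tool_from_camera'])
    else:
        C=np.eye(4); C[:3,3]=p['xyz']; a=np.array(p['attitude'],float)
        C[:3,:3]=a if a.shape==(3,3) else R.from_rotvec(a).as_matrix()
    if f: cv2.imwrite('pics/'+f,im[:,:,::-1])
    return im,d,np.array(p['camera_matrix']),C
def cloud(d,K,C):
    v,u=np.mgrid[:d.shape[0],:d.shape[1]]
    P=np.stack([(u-K[0,2])/K[0,0]*d,-(v-K[1,2])/K[1,1]*d,-d],-1)
    return P@C[:3,:3].T+C[:3,3]
E
python3 - <<'E'
from h import *
print(robot.read_state()); print({n:camera_params(n) for n in('scene','side','wrist')}); print(robot.pinch_z)
for n in ('scene','side'):
    im,d,K,C=snap(n,n+'0.png'); W=cloud(d,K,C)
    for t in ('round_dog_top','square_dog_a_top','oblong_dog_top'):
        for r in nets.trace(t,n)[:3]:
            q=W[r['region']&(d>0)]; print(n,t,round(r['p'],2),np.round(r['centre'],3),np.round(np.median(q,0)) if len(q) else None,len(q),np.round(np.percentile(q,[5,95],axis=0)).tolist() if len(q) else '')
E
```

```text
{'time_s': 0.0, 'joint_positions': array([-1.37270003,  0.6001255 , -0.00252733,  1.60010734,  0.00181165,
        0.94289931, -0.0798088 ]), 'qvel': array([-0.00070949,  0.0010822 , -0.0007901 , -0.00202303, -0.00066421,
       -0.00053647,  0.0010163 ]), 'joint_torque': array([-2.96187018e-04, -7.65062070e+01,  1.49807721e+00, -2.52342099e+01,
       -5.22247469e-02,  1.70872151e-02,  1.62752208e-04]), 'tcp_pos': array([196.62940629, 697.3305281 , 217.76798129]), 'tool_rot': array([-4.30217506e-01, -3.11194294e+00,  2.41405205e-03]), 'force': array([-0.71021138, -0.12994532, -0.02174879]), 'torque': array([-0.00837804,  0.0300554 , -0.00442309]), 'gripper_force': 0.0, 'finger_gap': 1.0009423879344332}
{'scene': {'camera_matrix': array([[443.21897556,   0.        , 322.08000191],
       [  0.        , 443.21897556, 193.86081225],
       [  0.        ,   0.        ,   1.        ]]), 'xyz': array([1105.08446656,  332.694615  , 1134.98027615]), 'attitude': array([0.35742441, 0.567593  , 1.99986854])}, 'side': {'camera_matrix': array([[456.20673867,   0.        , 314.89122534],
       [
[... 928 characters left out ...]
1.  74.] 265 [[622.0, -112.0, 69.0], [666.0, -70.0, 78.0]]
scene oblong_dog_top 0.5 [0.517 0.449] [456.  35.  74.] 209 [[437.0, 9.0, 46.0], [470.0, 60.0, 77.0]]
scene oblong_dog_top 0.15 [0.409 0.53 ] [644. -90.  75.] 243 [[623.0, -111.0, 71.0], [665.0, -70.0, 78.0]]
side round_dog_top 0.64 [0.548 0.562] [ 494. -134.   75.] 113 [[478.0, -153.0, 72.0], [513.0, -114.0, 78.0]]
side square_dog_a_top 0.73 [0.732 0.642] [ 568. -458.   97.] 4288 [[549.0, -517.0, 13.0], [687.0, -377.0, 115.0]]
side square_dog_a_top 0.54 [0.583 0.506] [641. -95.  75.] 117 [[622.0, -114.0, 71.0], [664.0, -72.0, 78.0]]
side oblong_dog_top 0.49 [0.473 0.529] [453.  35.  74.] 103 [[440.0, 6.0, 71.0], [468.0, 58.0, 78.0]]
```

View pics/scene0.png

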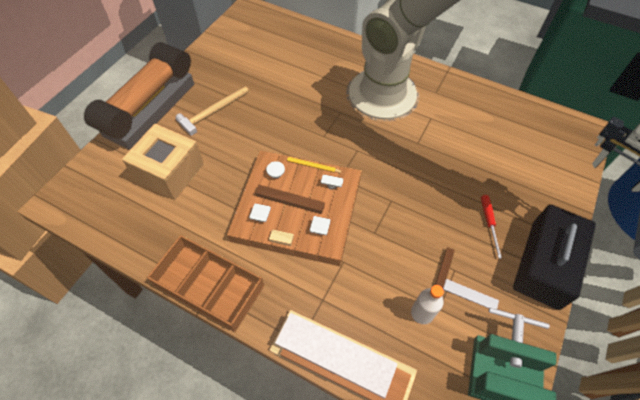

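View pics/side0.png

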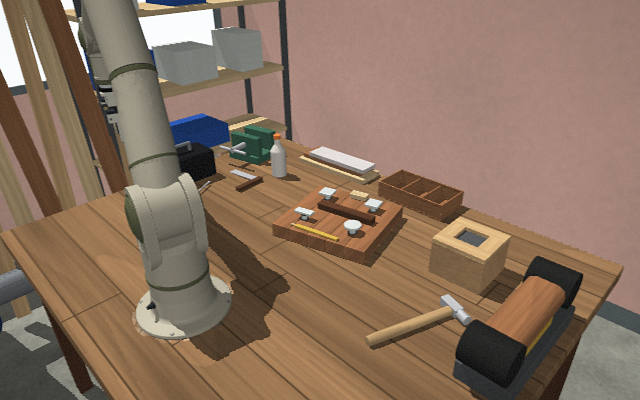

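The scene picture shows the round dog at px (275,171), at the near right corner of the board. The squares are at (260,213) and (320,226), and the oblong is at (332,181). Both cameras put the round dog near (498,-131,75). The side net's first "square" at (468,257) is really the MDF box. I'll close the fingers and go there by way of x≈480, y≈300.

>>> {"method": "arm_command", "body": {"increments": [{"translation": [-0.045, -0.036, 0], "angular": [0, 0, 0], "jaw": 0}, {"translation": [-0.09, -0.072, 0], "angular": [0, 0, 0], "jaw": 0}, {"translation": [-0.135, -0.108, 0], "angular": [0, 0, 0], "jaw": 0}, {"translation": [-0.18, -0.144, 0], "angular": [0, 0, 0], "jaw": 0}, {"translation": [-0.225, -0.18, 0], "angular": [0, 0, 0], "jaw": 0}]}}

```text
time_s: 1.02
tcp_pos: [365.5, 462.0, 218.9]
tool_rot: [0.43, 3.112, 0.001]
force: [1.4, -0.8, 1.0]
finger_gap: 0.51
gripper_force: 0.0
```

>>> {"method": "arm_command", "body": {"increments": [{"translation": [-0.035, -0.045, 0], "angular": [0, 0, 0], "jaw": 0}, {"translation": [-0.07, -0.09, 0], "angular": [0, 0, 0], "jaw": 0}, {"translation": [-0.105, -0.135, 0], "angular": [0, 0, 0], "jaw": 0}, {"translation": [-0.14, -0.18, 0], "angular": [0, 0, 0], "jaw": 0}, {"translation": [-0.175, -0.225, 0], "angular": [0, 0, 0], "jaw": 0}]}}

```text
time_s: 1.65
tcp_pos: [472.5, 197.8, 219.0]
tool_rot: [0.43, 3.111, 0.001]
force: [0.7, -0.7, -0.1]
finger_gap: 0.014
gripper_force: 0.0
```

>>> {"method": "arm_command", "body": {"increments": [{"translation": [-0.02, -0.055, 0], "angular": [0, 0, 0], "jaw": 0}, {"translation": [-0.04, -0.11, 0], "angular": [0, 0, 0], "jaw": 0}, {"translation": [-0.06, -0.165, 0], "angular": [0, 0, 0], "jaw": 0}, {"translation": [-0.08, -0.22, 0], "angular": [0, 0, 0], "jaw": 0}, {"translation": [-0.1, -0.27, 0], "angular": [0, 0, 0], "jaw": 0}]}}

```text
time_s: 2.28
tcp_pos: [494.8, -89.6, 219.0]
tool_rot: [0.431, 3.111, 0.0]
force: [0.8, 0.0, -0.2]
finger_gap: 0.005
gripper_force: 0.0
```

>>> {"method": "arm_command", "body": {"increments": [{"translation": [-0.01, -0.03, 0.03], "angular": [0, 0, 0], "jaw": 0}, {"translation": [-0.01, -0.03, 0.06], "angular": [0, 0, 0], "jaw": 0}, {"translation": [-0.01, -0.03, 0.06], "angular": [0, 0, 0], "jaw": 0}]}}

```text
time_s: 2.65
tcp_pos: [495.2, -119.3, 157.3]
tool_rot: [-0.431, -3.108, -0.0]
force: [-1.1, 0.9, 0.9]
finger_gap: 0.006
gripper_force: 0.0
```

Run:
```python
from h import *
im,d,K,C=snap('wrist','w1.png'); W=cloud(d,K,C); T=pose()
print(T.round(3), robot.read_state()['force'],robot.read_state()['finger_gap'])
for r in nets.trace('round_dog_top','wrist')[:3]:
    q=W[r['region']&(d>0)]; 
    top=q[abs(q[:,2]-np.percentile(q[:,2],80))<4]
    c=cv2.minEnclosingCircle(top[:,:2].astype(np.float32)); print(r['p'],np.array(r['centre'])*[640,400],np.median(top,0).round(1),top.min(0).round(),top.max(0).round(),c)
    p=np.r_[c[0],np.median(top[:,2])]; print('tool shift mm',(T[:3,:3].T@(p-T[:3,3])).round(1))
```

```text
[[-9.62000e-01  2.71000e-01 -2.00000e-03  4.95964e+02]
 [ 2.71000e-01  9.62000e-01  0.00000e+00 -1.18989e+02]
 [ 2.00000e-03 -0.00000e+00 -1.00000e+00  1.58447e+02]
 [ 0.00000e+00  0.00000e+00  0.00000e+00  1.00000e+00]] [ 0.86928203 -0.18108387  0.46865418] 0.007064869704613234
0.74 [311.68 213.48] [ 499.3 -129.6   74.4] [ 476. -156.   71.] [ 522. -105.   77.] ((501.6539001464844, -130.69140625), 25.898225784301758)
tool shift mm [-8.8 -9.7 84. ]
```

View pics/w1.png

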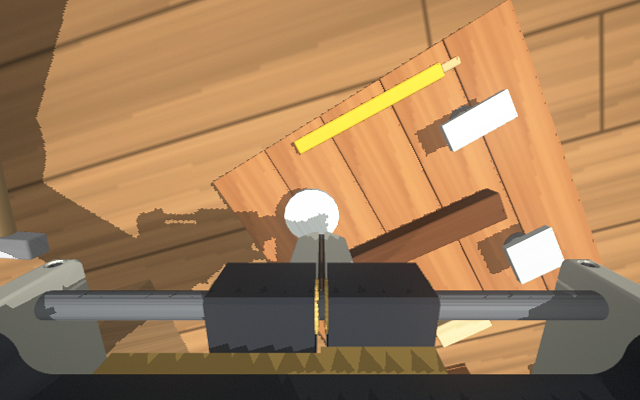

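The wrist picture shows the round white head at px (312,213), just behind the closed fingertips. The measured radius of 25.9 mm and the 74.4 mm top height agree with the spec. I'll line up above it and then descend in steps, watching the force.

>>> {"method": "arm_command", "body": {"increments": [{"translation": [-0.009, -0.01, 0.03], "angular": [0, 0, 0], "jaw": 0}, {"translation": [-0.009, -0.01, 0.06], "angular": [0, 0, 0], "jaw": 0}, {"translation": [-0.009, -0.01, 0.075], "angular": [0, 0, 0], "jaw": 0}, {"translation": [-0.009, -0.01, 0.075], "angular": [0, 0, 0], "jaw": 0}]}}

```text
time_s: 3.25
tcp_pos: [502.3, -130.7, 83.7]
tool_rot: [-0.429, -3.112, -0.0]
force: [0.2, -0.1, 0.8]
finger_gap: 0.004
gripper_force: 0.0
```

>>> {"method": "arm_command", "body": {"increments": [{"translation": [0, 0, 0.003], "angular": [0, 0, 0], "jaw": 0}, {"translation": [0, 0, 0.006], "angular": [0, 0, 0], "jaw": 0}, {"translation": [0, 0, 0.009], "angular": [0, 0, 0], "jaw": 0}, {"translation": [0, 0, 0.012], "angular": [0, 0, 0], "jaw": 0}, {"translation": [0, 0, 0.012], "angular": [0, 0, 0], "jaw": 0}]}}

```text
time_s: 3.88
tcp_pos: [502.5, -131.2, 71.7]
tool_rot: [0.43, 3.112, 0.0]
force: [0.3, 0.1, 3.6]
finger_gap: 0.006
gripper_force: 2.0
```

>>> {"method": "arm_command", "body": {"increments": [{"translation": [0, 0, 0.002], "angular": [0, 0, 0], "jaw": 0}, {"translation": [0, 0, 0.004], "angular": [0, 0, 0], "jaw": 0}, {"translation": [0, 0, 0.006], "angular": [0, 0, 0], "jaw": 0}, {"translation": [0, 0, 0.006], "angular": [0, 0, 0], "jaw": 0}]}}

```text
time_s: 4.38
tcp_pos: [502.5, -131.2, 65.6]
tool_rot: [0.43, 3.112, -0.0]
force: [0.6, -0.5, 4.2]
finger_gap: 0.007
gripper_force: 2.0
```

Contact is made and the dog is sliding. I'll keep going down.

>>> {"method": "arm_command", "body": {"increments": [{"translation": [0, 0, 0.002], "angular": [0, 0, 0], "jaw": 0}, {"translation": [0, 0, 0.004], "angular": [0, 0, 0], "jaw": 0}, {"translation": [0, 0, 0.006], "angular": [0, 0, 0], "jaw": 0}, {"translation": [0, 0, 0.006], "angular": [0, 0, 0], "jaw": 0}]}}

```text
time_s: 4.88
tcp_pos: [502.5, -131.2, 59.6]
tool_rot: [0.43, 3.112, -0.0]
force: [1.3, 0.1, 4.2]
finger_gap: 0.006
gripper_force: 2.0
```

>>> {"method": "arm_command", "body": {"increments": [{"translation": [0, 0, 0.001], "angular": [0, 0, 0], "jaw": 0}, {"translation": [0, 0, 0.002], "angular": [0, 0, 0], "jaw": 0}, {"translation": [0, 0, 0.002], "angular": [0, 0, 0], "jaw": 0}]}}

```text
time_s: 5.25
tcp_pos: [502.5, -131.2, 57.8]
tool_rot: [0.43, 3.111, -0.0]
force: [0.5, 1.5, 7.7]
finger_gap: 0.003
gripper_force: 4.0
```

>>> {"method": "arm_command", "body": {"increments": [{"translation": [0, 0, 0.001], "angular": [0, 0, 0], "jaw": 0}, {"translation": [0, 0, 0.001], "angular": [0, 0, 0], "jaw": 0}, {"translation": [0, 0, 0.001], "angular": [0, 0, 0], "jaw": 0}]}}

```text
time_s: 5.62
tcp_pos: [502.5, -131.2, 57.1]
tool_rot: [0.43, 3.111, 0.0]
force: [-0.3, 0.7, 11.1]
finger_gap: 0.004
gripper_force: 5.7
```

The force is now climbing at about 5 N/mm and has reached 11 N. That is the hard stop, with the free top at about 59 mm. I'll retreat straight up and check.

>>> {"method": "arm_command", "body": {"increments": [{"translation": [0, 0, -0.005], "angular": [0, 0, 0], "jaw": 0}, {"translation": [0, 0, -0.03], "angular": [0, 0, 0], "jaw": 0}, {"translation": [0, 0, -0.08], "angular": [0, 0, 0], "jaw": 0}, {"translation": [0.01, 0.01, -0.13], "angular": [0, 0, 0], "jaw": 0}, {"translation": [0.01, 0.01, -0.13], "angular": [0, 0, 0], "jaw": 0}]}}

```text
time_s: 6.25
tcp_pos: [496.1, -118.5, 189.5]
tool_rot: [0.429, 3.108, 0.001]
force: [0.5, 0.0, -1.3]
finger_gap: 0.004
gripper_force: 0.0
```

Run:
```python
from h import *
for n in ('wrist','side'):
    im,d,K,C=snap(n,n+'2.png'); W=cloud(d,K,C)
    for t in ('round_dog_top','square_dog_a_top','oblong_dog_top'):
        for r in nets.trace(t,n)[:2]:
            q=W[r['region']&(d>0)]; print(n,t,round(r['p'],2),np.median(q,0).round(1))
```

```text
wrist round_dog_top 0.97 [ 500.9 -130.1   59.1]
wrist round_dog_top 0.73 [601.4  71.   73.5]
wrist square_dog_a_top 0.67 [421.3 -46.6  52.8]
wrist oblong_dog_top 0.55 [458.   33.2  73.7]
side round_dog_top 0.42 [ 495.3 -131.7   59.8]
side oblong_dog_top 0.66 [550.  418.9  11. ]
side oblong_dog_top 0.46 [453.8  31.   74.5]
```

View pics/wrist2.png

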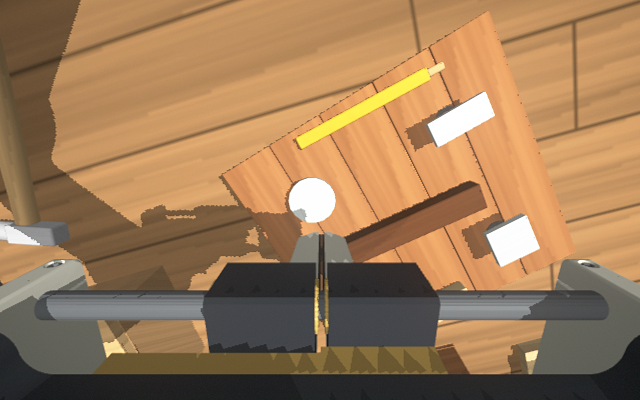

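The round head at px (312,200) now has its top at 59.1 mm, which is fully down. The pencil, rail, oblong and the visible square dog look undisturbed, and the hand is clear.

```bash
python3 -c "
from h import *
print(robot.sign_off())"
```

```text
the job is handed in; nothing more can be done
None
```

The round dog is pushed fully down: its top measured 59.1 mm above the bench against 59 mm expected. The hand is clear and the job is handed in; the oblong and one square dog were seen still standing afterwards, and the second square dog was out of view but never approached.

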